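# Clamp a memo pad in a padding press with its draw latch

## Robot

A 6-joint arm with a two-finger parallel gripper is mounted at the origin on the work surface. World frame = base frame: x ahead of the robot, y to its left, z up, the work surface at z = 0. Lengths are in m, angles in rad, forces in N, time in s.
With the tool pointing down it reaches from about 0.35 to 0.775 m from the base axis. Payload 5.5 kg.
Tool frame: the origin (TCP) lies at the very end of the fingers, on their centre line; the grasp point (between the pads) lies 19 mm behind it; z points along the fingers, y is the line along which they close (so a half turn about z gives the same grasp; the last joint's range is limited). The gripper opens to 85 mm and grips with 20 to 120 N. Pads are 22 mm wide; open, the fingers measure 114 mm over their backs; the gripper's body (76 mm by 85 mm) begins 54 mm behind the grasp point. The pads swing forward as they close: fully open they stand 13 mm farther back than shut.
Start: joints at [1.136, 0.313, 0.046, 1.304, 0, 1.431], TCP at [0.167, 0.55, 0.231] pointing down, gripper open.
Joint ranges: [-2.76, 2.76], [-0.86, 1.69], [-1.03, 1.26], [-2.2, 2.34], [-1.47, 1.5], [-3.14, 3.14]. Speed limits (rad/s): [2.57, 2.57, 3.14, 3.14, 3.14, 3.14].

## Interface

Orientations are given as a rotation vector (axis times angle).
In Python, from bench import get_state, eyes, bot, models gives the robot as it stands.
- The arm moves only by the tool apply_moves, never from a script. Its arguments are lists of equal length, an entry for each row: "grip": the opening, from 0 (shut) to 1 (fully open); "dp": the shift along the tool's x, y, z as a fraction of full scale, a list of three; "roll": the turn about the tool's z as a fraction of full scale. In form: {"grip": [grip, ...], "dp": [[tx, ty, tz], ...], "roll": [roll, ...]}. A call has exactly 8 rows; each row shifts and turns the commanded pose from where the row before left it, along the tool's axes as they then stand; what a row does not reach is not made up. Full scale, the value 1, is 1 m for a shift and 90 degrees for a turn. A row lasts 1/12 s, in which the tool goes at most 41.7 mm and 7.16 degrees, less where a joint would pass 70% of its speed; a pose out of reach is approached as far as the arm can. A call with a number of a shift or a turn outside -1 to 1 is refused whole. A call with a gripper value outside its range is refused whole. The fingers move at their own pace and stop on an object; "squeeze" is the grip in N (left out, the last holds). Time passes only in rows, so rows that do not move let the fingers close, or fill a call up. It gives the time, the measured TCP pose, the force, the opening and the grip force at its end, in the units of the state.
- get_state(): the state, without advancing time (a new reading comes with each control period).
- eyes.read_camera(name): name is "side" or "top"; returns a dict with "color" (420x560x3 uint8, red, green, blue), "K" (3x3 intrinsics, pixels), "xyz" and "orientation" of the camera in the world. Camera axes: x right, y up, looking along -z (the intrinsics and any distortion apply to the point x, -y, -z); pixel columns grow to the right and rows downward; lengths in m; the calibration is good to about 2 mm. A picture is of the moment at which its call begins. There is no depth.
- bot.finish_job(): hands the job in; it is judged then, once.
Trained networks look in a picture, given as the dict that the camera call returned (one of the last four; its "shot" number tells which), for a name from the list of things; names that differ only in an ending like _2 or _b are one class to them, and where a whole thing is asked for, a point or a joint stands for the part that bears it (a point fixed in the world has none). Each returns a list of dicts, best first, with "confidence" (0 to 1); they miss things now and then, are a little off and sometimes report something else, mostly with a low value. They report only what shows in the picture. A call takes as long as a camera call. They do not tell look-alikes from the thing itself.
- models.regions_of(picture, name): "region" (420x560 bool, what is visible of it) and "centre" ([column, row] in pixels, amid what is visible of it).
The state is a dict: "time_s": time; "q": joint angles; "qvel": joint speeds; "joint_efforts": joint torques, N m; "tool_pos": TCP position; "eef_rot": TCP orientation; "ft_force": force on the tool from outside, world axes, zero at the start; "ft_torque": the same for the moment, N m; "width": finger opening in m; "grasp_force": force on a finger pad.
Only numpy, scipy, OpenCV 4.12 (cv2) and the standard library are available. Lean on these libraries where they do the work, as an engineer would, in place of code of your own. Each camera call takes 0.05 s, during which the arm holds its last target. There are 200 camera calls.

## Task

Lift the blue-faced memo pad out of its wooden stand, stand it upright on the green mat and let go, then take it again by its two ends and lower it upright between the jaws of the padding press until it sits on the bed, its ends evenly overhanging the jaws. Then swing the latch's steel loop over and hook it behind the brass keeper's lip, let it go, and push the red lever all the way down past centre so that the jaws grip the pad. Leave the mug, glue jar and folder alone.

Things in the scene. Friction and masses are not known exactly. Their poses are not given: they have to be found in the camera images.
- stand: dark wood stand, fixed; origin: centre of its underside on the table. Floor 8 mm thick. End cheeks 6 mm thick, up to 66 mm high at x = +-38.5 mm, cover the pad's ends (2.5 mm play), so the pad comes out only by its two blue faces. Low lips (top at 14 mm) along y = +-19 mm.
- pad_center (a point): centre of the loose memo pad, a rigid block of paper with blue board faces, 66 mm long (own x), 28 mm thick (own y, the blue faces at +-14 mm), 60 mm tall (own z), about 90 g. It starts upright in the stand; which blue face is which does not matter.
- mat: green mat, fixed, 200 mm (own x) by 120 mm (own y), 2 mm thick; origin: centre of its underside on the table. The place to set the pad down and change grip.
- press_bed (a point): point on top of the fixed press's plywood bed (12 mm above the table) at the middle of the foot of the fixed jaw's face. Own x along the jaws, own y the clamping direction: fixed jaw's face at y = 0, moving jaw on the +y side. Jaws: 50 mm long (x = +-25), 60 mm tall. The pad goes in lengthwise along x, its ends overhanging 8 mm each. Bed: x -52 to 132, y -100 to 90 mm; latch at x = 95.
- jaw (a joint): slide of the moving wooden jaw along the press's y, m (-0.004 to 0.012); the gap between the jaws is 28 mm + this value. Stays where it is left (1.5 N of friction). The jaw is 16 mm thick and carries an aluminium arm, 20 mm tall above the bed, out to x = 105 mm, with the brass keeper on it.
- lever_pivot (a point): pivot of the red lever on its grey pedestal (16 mm wide in x), at x = 95, y = -20 mm of press_bed and 55 mm above it; same axes as press_bed, the pivot axis along x.
- lever (a joint): red lever's hinge, rad. 0: closed stop, lever pointing to the press's -y and 0.175 rad below level, past centre. Grows as it lifts up and over towards the keeper: 1.745 upright, 2.2 open stop. Stays where left (0.07 N m friction). 18 mm wide, 6 thick, tip 75 mm from the pivot. The loop's axle is 22 mm from the pivot. Closing with the loop hooked pulls the jaw in; under 10 N near the tip.
- lever_tip (a point): end of the red lever, middle of its width and thickness.
- loop (a joint): hinge of the steel loop on the lever's axle, rad; turns freely, falls by its own weight. 0: folded back in line with the lever, its crossbar 32 mm beyond the lever's tip. Grows as the loop swings up and over towards the keeper; about 3.27 when latched.
- loop_bar (a point): middle of the loop's crossbar, a 6 mm round bar along the press's x, 85 mm from the loop's axle (107 mm from the pivot when folded back). The two 6 mm side rods are 46 mm over the outside; grip across them from above, near the crossbar.
- hook_seat (a point): crossbar's place when hooked in the brass keeper: pivot's height, 68 mm + jaw value from the pivot along y; axes as press_bed. Keeper 16 mm wide in x: post face 3 mm to -y of this point; top lip reaches 2 mm to +y (underside 5.5, top 10 mm above); ledge 4 mm below reaches 16 mm to +y. Lower the bar past the lip 6 to 14 mm to +y, then draw it to -y under the lip. Keeper sprung in y, 6 N/mm.
- mug_center (a point): centre of the loose white mug (76 mm wide, 85 mm tall, not to be disturbed).
- gluejar_center (a point): centre of the loose white glue jar with yellow cap (68 mm wide, 85 mm tall, not to be disturbed).
- folder: loose ivory bone folder lying flat (22 x 160 x 6 mm), not to be disturbed; origin in its middle, underneath; length along own y.
Mind the look-alikes: they are no part of the job. Of the things like the part that bears pad_center, leave any that is orange; of the rest the smaller one is meant.

How it is judged:
On the way, in this order (a step that is already met when the one before it is completed fails the run):
1. the pad stands upright on the green mat, released (x of pad_center in the frame of mat between -0.1 and 0.1 m and y of pad_center in the frame of mat between -0.06 and 0.06 m and z of pad_center in the frame of mat between 0.029 and 0.035 m and angle between pad_center's own z axis and vertical below 0.12 rad and contact force between the fingers and pad below 0.2 N), for 0.2 s.
2. the pad sits upright on the bed between the jaws, released (x of pad_center in the frame of press_bed between -0.008 and 0.008 m and y of pad_center in the frame of press_bed between 0.01 and 0.028 m and z of pad_center in the frame of press_bed between 0.026 and 0.034 m and angle between pad_center's own z axis and vertical below 0.12 rad and angle between the y axis of pad_center and the y axis of press_bed, either way round below 0.12 rad and contact force between the fingers and pad below 0.2 N), for 0.2 s.
3. the loop's crossbar is hooked in the keeper, below the lip, with the lever still up, and let go (z of loop_bar in the frame of hook_seat between -0.005 and 0.005 m and y of loop_bar in the frame of hook_seat between -0.004 and 0.013 m and value of joint lever above 0.5 rad and contact force between the fingers and loop below 0.2 N), for 0.2 s.
At the end, for the whole second after the job is handed in: Pad upright and square (0.12 rad) on the bed between the jaws, within 4 mm in height and 8 mm of centred along them; crossbar in the keeper under the lip (5 mm in height); lever within 0.08 rad of its closed stop; moving jaw presses the pad with over 8 N; pad at rest (x of pad_center in the frame of press_bed between -0.008 and 0.008 m and y of pad_center in the frame of press_bed between 0.01 and 0.028 m and z of pad_center in the frame of press_bed between 0.026 and 0.034 m and angle between pad_center's own z axis and vertical below 0.12 rad and angle between the y axis of pad_center and the y axis of press_bed, either way round below 0.12 rad and z of loop_bar in the frame of hook_seat between -0.005 and 0.005 m and y of loop_bar in the frame of hook_seat between -0.004 and 0.013 m and value of joint lever below 0.08 rad and contact force between jaw and pad above 8 N and linear speed of pad below 0.01 m/s); the robot touches nothing.
It fails at once if the mug is disturbed (moved over 20 mm) (distance of mug_center from where it was at the start of the episode above 0.02 m).
It fails at once if the glue jar is disturbed (moved over 20 mm) (distance of gluejar_center from where it was at the start of the episode above 0.02 m).
It fails at once if the folder is disturbed (moved over 20 mm) (distance of folder from where it was at the start of the episode above 0.02 m).
It also fails if it takes over 72 s, if anything falls off the work surface, if the arm or the gripper's body presses on something with over 40 N, if the wrist force passes 120 N, or if a joint passes its speed limit or range.

## Working session

There is one attempt and no reset: what is moved stays moved. The work goes in short steps, Python scripts to look and compute and a tool call to move; the robot and the scene stay as the last step left them, time stands still between calls to the robot, and variables do not carry over. Pictures are saved under pics/ and viewed, at most 10 in all, crops included, and the job is handed in when it is done.

Besides the shell and the picture viewer there is one more tool, called after "Request:" by a JSON object that holds its "fn" and its "kwargs". apply_moves: Moves the arm, as the interface text tells. Shift numbers are shares of 1 m and turn numbers shares of 90 degrees, none past 1 either way. Its arguments: {"type":"object","properties":{"grip":{"type":"array"},"dp":{"type":"array"},"roll":{"type":"array"},"squeeze":{"type":"number"}},"required":["grip","dp","roll"]}

```bash
ls; mkdir -p pics; cat > h.py <<'E'
import numpy as np, cv2
from scipy.spatial.transform import Rotation as R
from bench import get_state, eyes, bot, models
def rot(o):
    o=np.array(o,float)
    if o.shape==(3,3): return o
    return R.from_rotvec(o).as_matrix() if o.size==3 else R.from_quat(o).as_matrix()
def ray(p,uv):
    K=np.array(p["K"]); u=np.linalg.inv(K)@[uv[0],uv[1],1]
    return np.array(p["xyz"]), rot(p["orientation"])@np.array([u[0],-u[1],-u[2]])
def atz(p,uv,z):
    o,d=ray(p,uv); return o+d*(z-o[2])/d[2]
def proj(p,X):
    c=rot(p["orientation"]).T@(np.array(X)-np.array(p["xyz"])); c=np.array([c[0],-c[1],-c[2]]); q=np.array(p["K"])@c; return q[:2]/q[2]
def tri(a,ua,b,ub):
    (o1,d1),(o2,d2)=ray(a,ua),ray(b,ub); d1/=np.linalg.norm(d1); d2/=np.linalg.norm(d2)
    t=np.linalg.lstsq(np.stack([d1,-d2],1),o2-o1,rcond=None)[0]
    x,y=o1+t[0]*d1,o2+t[1]*d2; return (x+y)/2,np.linalg.norm(x-y)
E
python3 - <<'E'
from h import *
t=eyes.read_camera("top"); s=eyes.read_camera("side")
print({k:v for k,v in t.items() if k!="color"}); print({k:v for k,v in s.items() if k!="color"})
im=np.hstack([t["color"],s["color"]])[:,:,::-1]
cv2.imwrite("pics/t.png",cv2.resize(t["color"][:,:,::-1],(800,600),interpolation=cv2.INTER_CUBIC)); cv2.imwrite("pics/s.png",cv2.resize(s["color"][:,:,::-1],(800,600),interpolation=cv2.INTER_CUBIC))
for n in ["stand","pad_center","mat","jaw","lever","loop","mug_center","gluejar_center","folder"]:
  for p,nm in((t,"t"),(s,"s")):
    for r in models.regions_of(p,n): 
        m=r["region"]; q=cv2.minAreaRect(np.argwhere(m)[:,::-1].astype(np.float32)) if m.any() else 0
        print(n,nm,round(r["confidence"],2),np.round(r["centre"]),m.sum(),np.round(q[0]),np.round(q[1]),round(q[2]),t["color"][m].mean(0).round() if nm=="t" else s["color"][m].mean(0).round())
E
```

```text
pics
{'K': array([[520.19913461,   0.        , 276.45029469],
       [  0.        , 520.19913461, 215.21013002],
       [  0.        ,   0.        ,   1.        ]]), 'xyz': array([0.39894643, 0.01419627, 1.18040833]), 'orientation': array([ 0.12562345, -0.09390362, -1.58793678]), 'shot': 1}
{'K': array([[466.19901507,   0.        , 284.33293393],
       [  0.        , 466.19901507, 203.04887568],
       [  0.        ,   0.        ,   1.        ]]), 'xyz': array([ 0.05830768, -0.79978228,  0.86138868]), 'orientation': array([ 0.84088273, -0.25489866, -0.49659714]), 'shot': 2}
stand t 0.8 [172. 258.] 548 [164. 260.] [41. 31.] 90 [59. 42. 29.]
stand s 0.92 [210. 178.] 376 [209. 172.] [25. 33.] 80 [69. 49. 29.]
stand s 0.46 [302. 269.] 5205 [308. 261.] [ 76. 107.] 52 [141. 112.  73.]
pad_center t 0.84 [116. 253.] 620 [118. 248.] [18. 38.] 75 [127.  80.  18.]
pad_center t 0.72 [158. 262.] 667 [161. 260.] [32. 22.] 90 [90. 91. 93.]
pad_center t 0.6 [133. 319.] 1309 [136. 320.] [28. 50.] 22 [85. 91. 99.]
pad_center s 0.6 [204. 148.] 294 [204. 146.] [19. 19.] 76 [132.  67.  14.]
pad_center s
[... 964 characters left out ...]
0. 102. 100.]
loop s 0.64 [343. 239.] 148 [339. 241.] [ 9. 36.] 80 [128. 106.  89.]
mug_center t 0.62 [262. 134.] 1382 [262. 136.] [49. 36.] 90 [116. 114. 110.]
mug_center s 0.94 [327. 177.] 989 [328. 176.] [37. 37.] 45 [111. 102.  88.]
mug_center s 0.66 [302. 268.] 5265 [308. 261.] [ 76. 106.] 53 [142. 112.  73.]
gluejar_center t 0.91 [371. 140.] 945 [369. 139.] [30. 39.] 31 [131. 123.  44.]
gluejar_center s 0.65 [375. 227.] 885 [376. 229.] [26. 39.] 18 [137. 119.  50.]
gluejar_center s 0.64 [328. 178.] 1044 [324. 178.] [37. 40.] 90 [113. 104.  89.]
folder t 0.71 [156. 166.] 580 [156. 170.] [67.  9.] 19 [157. 159. 161.]
folder s 0.77 [267. 156.] 145 [266. 154.] [27.  6.] 72 [209. 209. 184.]
```

View pics/t.png

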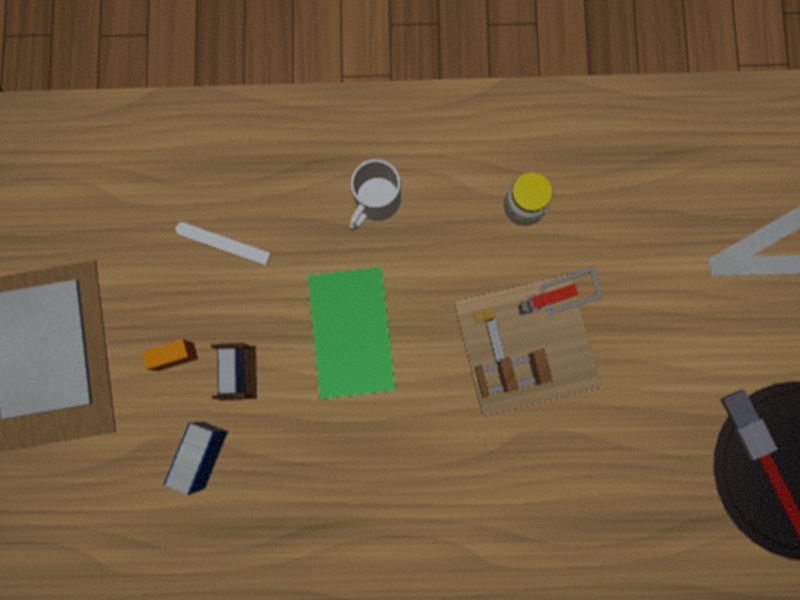

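View pics/s.png

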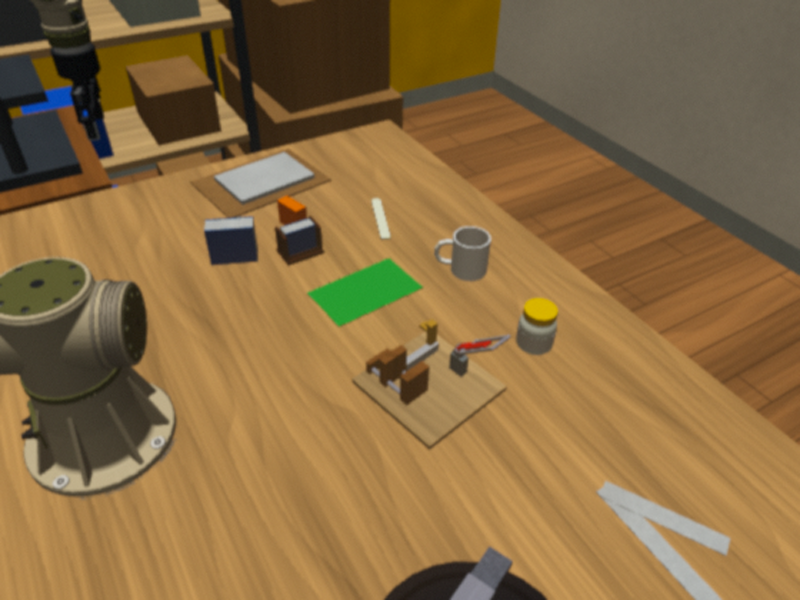

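The top view shows these candidates for the pad: the blue-faced block in the dark stand at about (161,260), the larger loose blue block at (136,320), and the orange block at (118,248), all in original pixels. By the description I choose the one in the stand, and check it in a close crop along with the press.

```bash
python3 - <<'E'
from h import *
t=eyes.read_camera("top"); s=eyes.read_camera("side")
c=t["color"][:,:,::-1]; np.save("t0.npy",c)
A=cv2.resize(c[230:290,130:190],(360,360),interpolation=cv2.INTER_CUBIC); B=cv2.resize(c[185:295,315:425],(440,440),interpolation=cv2.INTER_CUBIC)
o=np.zeros((440,800,3),np.uint8); o[:360,:360]=A; o[:,360:]=B; o=cv2.convertScaleAbs(o,alpha=1.6)
cv2.imwrite("pics/c1.png",o)
for r in models.regions_of(t,"mat")[:1]:
    P=np.array([atz(t,(u,v),0.002)[:2] for v,u in np.argwhere(r["region"])],np.float32)
    q=cv2.minAreaRect(P); print("mat",q)
for n,z in(("pad_center",.068),("gluejar_center",.085),("mug_center",.085),("folder",.006)):
  for r in models.regions_of(t,n): print(n,r["confidence"],atz(t,r["centre"],z))
s_=models.regions_of(s,"lever_tip"); print([(r["confidence"],r["centre"]) for r in s_])
for n in("lever_tip","loop_bar","lever_pivot","hook_seat","press_bed"):
  print(n,[(r["confidence"],r["centre"]) for r in models.regions_of(t,n)])
E
```

```text
mat ((0.5263757705688477, 0.10943248867988586), (0.20040050148963928, 0.12205927819013596), 6.249303340911865)
pad_center 0.63 [0.34584325 0.33660893 0.068     ]
pad_center 0.57 [0.48269265 0.38014857 0.068     ]
gluejar_center 0.81 [ 0.71187223 -0.16760754  0.085     ]
gluejar_center 0.24 [ 0.59683693 -0.24076174  0.085     ]
mug_center 0.89 [0.72563725 0.06265981 0.085     ]
mug_center 0.61 [ 0.48612907 -0.11551877  0.085     ]
folder 0.25 [ 0.57959587 -0.23143577  0.006     ]
[(0.78, [337.6, 242.1])]
lever_tip [(0.71, [393.9, 207.1])]
loop_bar [(0.81, [402.4, 190.9])]
lever_pivot [(0.59, [368.5, 240.7])]
hook_seat [(0.65, [340.0, 220.1]), (0.25, [175.8, 262.1])]
press_bed [(0.9, [371.2, 242.9])]
```

View pics/c1.png

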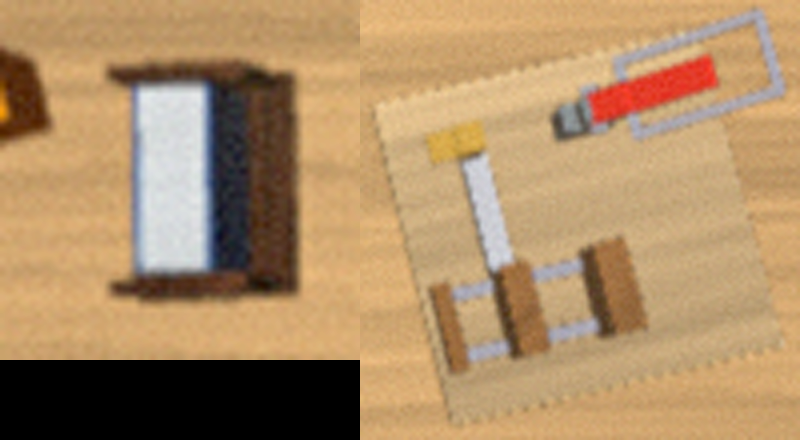

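The crop shows the pad in the stand with its white top at crop (134..211, 82..270), length about vertical in the image. The press shows clearly: bed corners at crop (377,103), (455,425) and (785,345), and the lever lying to the right with the loop folded back to crop (773,52).

```bash
cat > g.py <<'E'
from h import *
def cl(x,y): return ((x+.5)/6-.5+130,(y+.5)/6-.5+230)
def cr(x,y): return ((x-360+.5)/4-.5+315,(y+.5)/4-.5+185)
E
python3 - <<'E'
from g import *
t=eyes.read_camera("top")
c=[atz(t,cl(*p),.068)[:2] for p in((134,82),(210,82),(212,270),(134,270))]
c=np.array(c); print("pad",c.mean(0),"len",np.linalg.norm(c[0]-c[3]),np.linalg.norm(c[0]-c[1]),"yaw",np.degrees(np.arctan2(*((c[0]+c[1]-c[2]-c[3])[::-1]))))
TL,BL,BR=[atz(t,cr(*p),.012)[:2] for p in((377,103),(455,425),(785,345))]
print(np.linalg.norm(TL-BL),np.linalg.norm(BR-BL))
y1=np.degrees(np.arctan2(*(TL-BL)[::-1])); d=BL-BR; y2=np.degrees(np.arctan2(-d[0],d[1])); print("yaw",y1,y2)
y=np.radians((y1+y2)/2); M=np.array([[np.cos(y),-np.sin(y)],[np.sin(y),np.cos(y)]])
cs=np.array([p-M@q for p,q in((TL,[.132,.09]),(BL,[-.052,.09]),(BR,[-.052,-.1]))]); print(cs)
o=cs.mean(0); 
def W(x,yy,z): return np.r_[o+M@[x,yy],.012+z]
def L(w): return np.r_[M.T@(w[:2]-o),w[2]-.012]
for nm,p,z in(("fixjaw top left corners",(583,250),.072),("",(605,332),.072),("fixjaw topright",(622,238),.072),("mov tl",(495,268),.072),("mov tr",(530,262),.072),("mov br",(548,345),.072),("keeper",(480,135),.077)): print(nm,L(atz(t,cr(*p),z)))
for th in(0,.15,.3,.5,.7,1):
  e=th-.175
  P=lambda r,x=.095:W(x,-.02-r*np.cos(e),.055+r*np.sin(e))
  f=lambda w:(np.array(proj(t,w))-[314.5,184.5])*4+[360,0]
  print(th,"tip",f(P(.075)).round(),"bar",f(P(.107)).round(),f(P(.107,.118)).round(),f(P(.107,.072)).round())
print("obs tip 716,72 bar 773,52")
E
```

```text
pad [0.46619932 0.29032265] len 0.06713969906158003 0.0274263894911885 yaw 1.0591784082037612
0.1852548930668466 0.18880506386007945
yaw 11.769087265186037 12.414026488834052
[[ 0.46190702 -0.17581239]
 [ 0.46046443 -0.17505514]
 [ 0.46125254 -0.1736612 ]]
fixjaw top left corners [0.02267495 0.00699501 0.06      ]
 [-0.02196945  0.00664546  0.06      ]
fixjaw topright [ 0.02412332 -0.01471965  0.06      ]
mov tl [0.02408218 0.05474274 0.06      ]
mov tr [0.02292576 0.03590853 0.06      ]
mov br [-0.0217372   0.03757745  0.06      ]
keeper [0.09450073 0.04568866 0.065     ]
0 tip [724.  82.] bar [778.  70.] [767.  30.] [789. 111.]
0.15 tip [731.  78.] bar [788.  65.] [777.  24.] [800. 106.]
0.3 tip [735.  75.] bar [794.  60.] [783.  19.] [806. 102.]
0.5 tip [735.  72.] bar [796.  56.] [784.  13.] [808.  98.]
0.7 tip [730.  70.] bar [789.  53.] [777.  10.] [801.  96.]
1 tip [711.  71.] bar [763.  53.] [751.  10.] [775.  98.]
obs tip 716,72 bar 773,52
```

```bash
cat >> h.py <<'E'
def plan(x,y,z,yawdeg):
    "shift in tool axes + roll fraction to TCP target; yawdeg = world heading of tool y"
    s=get_state(); Rm=R.from_rotvec(s["eef_rot"]).as_matrix(); p=np.array(s["tool_pos"])
    h=np.degrees(np.arctan2(Rm[1,1],Rm[0,1])); d=(yawdeg-h+90)%180-90
    print("t",round(s["time_s"],2),"pos",p.round(4),"zaxis",Rm[:,2].round(4),"heading",h.round(2),"w",round(s["width"],4))
    print("dp tool",(Rm.T@(np.array([x,y,z])-p)).round(4),"roll deg",-d.round(2) if Rm[2,2]<0 else d.round(2),"q6",round(s["q"][5],3))
E
python3 - <<'E'
from h import *
plan(.466,.290,.12,91.1)
E
```

```text
t 1.7 pos [0.1671 0.5502 0.2313] zaxis [ 0.e+00  1.e-04 -1.e+00] heading 73.11 w 0.0853
dp tool [-0.3616 -0.1622  0.1113] roll deg -17.99 q6 1.431
```

Request:
{"fn": "apply_moves", "kwargs": {"grip": [0.6,0.6,0.6,0.6,0.6,0.6,0.6,0.6], "dp": [[-0.03,-0.0135,0],[-0.03,-0.0135,0],[-0.03,-0.0135,0],[-0.03,-0.0135,0],[-0.03,-0.0135,0],[-0.03,-0.0135,0],[-0.03,-0.0135,0],[-0.03,-0.0135,0]], "roll": [0,0,0,0,0,0,0,0], "squeeze": 30}}

```text
time_s: 2.37
tool_pos: [0.3664, 0.376, 0.2315]
eef_rot: [0.461, 3.107, 0.001]
ft_force: [-0.4, 0.9, -0.1]
width: 0.0511
grasp_force: 0.0
```

Request:
{"fn": "apply_moves", "kwargs": {"grip": [0.6,0.6,0.6,0.6,0.6,0.6,0.6,0.6], "dp": [[-0.03,-0.0135,0],[-0.03,-0.0135,0],[-0.03,-0.0135,0],[-0.0316,-0.0135,0],[0,0,0],[0,0,0.03],[0,0,0.03],[0,0,0.03]], "roll": [0,0,0,0,-0.06,-0.07,-0.07,0]}}

```text
time_s: 3.03
tool_pos: [0.4669, 0.29, 0.1409]
eef_rot: [-0.036, 3.139, 0.001]
ft_force: [0.8, 0.3, 0.1]
width: 0.0517
grasp_force: 0.0
```

```bash
python3 - <<'E'
from h import *
plan(.466,.290,.03,91.1)
t=eyes.read_camera("top");s=eyes.read_camera("side")
o=cv2.resize(t["color"][210:310,110:210,::-1],(400,400)); o2=cv2.resize(s["color"][110:210,160:260,::-1],(400,400))
cv2.imwrite("pics/c2.png",cv2.convertScaleAbs(np.hstack([o,o2]),alpha=1.5))
E
```

```text
t 3.03 pos [0.4669 0.29   0.1409] zaxis [ 0.002  0.001 -1.   ] heading 91.32 w 0.0517
dp tool [ 1.100e-03 -1.000e-04  1.109e-01] roll deg 0.22 q6 0.387
```

View pics/c2.png

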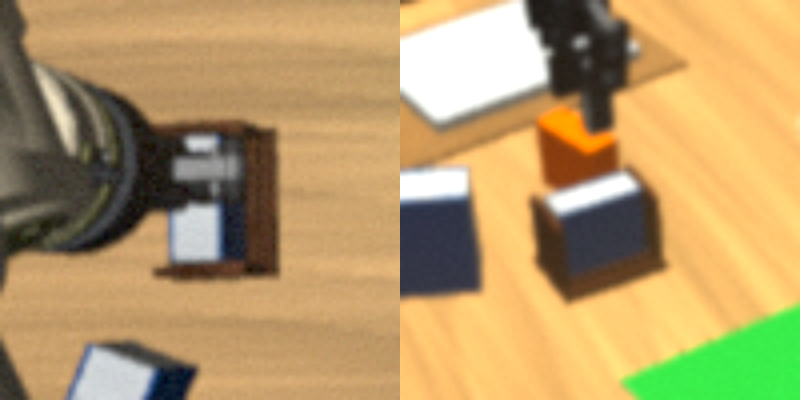

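The crop shows the fingers above the upright pad in the stand (side crop about (600,220)), with the orange block behind them and clear of them. I go down, grip the two blue faces and lift.

Request:
{"fn": "apply_moves", "kwargs": {"grip": [0.6,0.6,0.6,0.6,0.6,0.6,0.6,0.6], "dp": [[0.001,0,0.025],[0,0,0.025],[0,0,0.025],[0,0,0.02],[0,0,0.015],[0,0,0],[0,0,0],[0,0,0]], "roll": [0,0,0,0,0,0,0,0]}}

```text
time_s: 3.8
tool_pos: [0.4664, 0.2909, 0.0333]
eef_rot: [-0.03, 3.139, 0.002]
ft_force: [-0.9, -0.1, -0.3]
width: 0.0511
grasp_force: 0.0
```

Request:
{"fn": "apply_moves", "kwargs": {"grip": [0,0,0,0,0,0,0,0], "dp": [[0,0,0],[0,0,0],[0,0,0],[0,0,0],[0,0,0],[0,0,0],[0,0,-0.005],[0,0,-0.01]], "roll": [0,0,0,0,0,0,0,0]}}

```text
time_s: 4.47
tool_pos: [0.464, 0.2897, 0.046]
eef_rot: [0.03, -3.139, 0.001]
ft_force: [-0.5, 0.5, -2.0]
width: 0.0275
grasp_force: 30.0
```

```bash
python3 - <<'E'
from h import *
plan(.506,.109,.14,96.2)
E
```

```text
t 4.47 pos [0.464  0.2897 0.046 ] zaxis [-2.2e-03 -9.0e-04 -1.0e+00] heading 91.1 w 0.0275
dp tool [-0.0383 -0.1815 -0.094 ] roll deg -5.1 q6 0.392
```

Request:
{"fn": "apply_moves", "kwargs": {"grip": [0,0,0,0,0,0,0,0], "dp": [[0,0,-0.015],[0,0,-0.025],[0,0,-0.025],[0,0,-0.02],[-0.005,-0.02,0],[-0.007,-0.03,0],[-0.007,-0.03,0],[-0.007,-0.03,0]], "roll": [0,0,0,0,0,0,0,0]}}

```text
time_s: 5.13
tool_pos: [0.4932, 0.1798, 0.1323]
eef_rot: [-0.032, 3.141, 0.0]
ft_force: [-0.5, 0.4, -0.7]
width: 0.0278
grasp_force: 30.4
```

Request:
{"fn": "apply_moves", "kwargs": {"grip": [0,0,0,0,0,0,0,0], "dp": [[-0.007,-0.03,0],[-0.006,-0.025,0],[0,-0.016,0],[0,0,0.02],[0,0,0.025],[0,0,0.02],[0,0,0.01],[0,0,0]], "roll": [0,0,-0.03,-0.027,0,0,0,0]}}

```text
time_s: 5.8
tool_pos: [0.5055, 0.1097, 0.0545]
eef_rot: [0.17, -3.132, -0.0]
ft_force: [-0.7, -0.7, -0.9]
width: 0.0275
grasp_force: 30.4
```

```bash
python3 - <<'E'
from h import *
plan(.506,.109,.03,96.2); print(get_state()["grasp_force"])
E
```

```text
t 5.8 pos [0.5055 0.1097 0.0545] zaxis [-4.5e-03 -2.0e-04 -1.0e+00] heading 96.23 w 0.0275
dp tool [-0.0005 -0.0008  0.0245] roll deg 0.03 q6 -0.05
30.36761999130249
```

Request:
{"fn": "apply_moves", "kwargs": {"grip": [0,0,0,0,0,0,0,0], "dp": [[0,0,0.01],[0,0,0.006],[0,0,0.004],[0,0,0.003],[0,0,0.003],[0,0,0.002],[0,0,0],[0,0,0]], "roll": [0,0,0,0,0,0,0,0]}}

```text
time_s: 6.47
tool_pos: [0.5076, 0.11, 0.0284]
eef_rot: [-0.171, 3.137, 0.0]
ft_force: [-0.1, -0.0, -1.0]
width: 0.0278
grasp_force: 30.4
```

Request:
{"fn": "apply_moves", "kwargs": {"grip": [0,0,0,0,0,0,0,0], "dp": [[0,0,0.001],[0,0,0.001],[0,0,0.001],[0,0,0],[0,0,0],[0,0,0],[0,0,0],[0,0,0]], "roll": [0,0,0,0,0,0,0,0]}}

```text
time_s: 7.13
tool_pos: [0.5078, 0.1099, 0.027]
eef_rot: [-0.171, 3.136, -0.0]
ft_force: [-4.2, -1.2, 12.5]
width: 0.0278
grasp_force: 32.1
```

Request:
{"fn": "apply_moves", "kwargs": {"grip": [0,0.6,0.6,0.6,0.6,0.6,0.6,0.6], "dp": [[0,0,-0.001],[0,0,0],[0,0,0],[0,0,0],[0,0,0],[0,0,0],[0,0,-0.015],[0,0,-0.03]], "roll": [0,0,0,0,0,0,0,0]}}

```text
time_s: 7.8
tool_pos: [0.5043, 0.1097, 0.0683]
eef_rot: [0.17, -3.129, -0.0]
ft_force: [0.7, 0.2, -0.3]
width: 0.0513
grasp_force: 0.0
```

Request:
{"fn": "apply_moves", "kwargs": {"grip": [1,1,1,1,1,1,1,1], "dp": [[0,0,-0.03],[0,0,-0.03],[0,0,0],[0,0,0],[0,0,0],[0,0,0],[0,0,0],[0,0,0]], "roll": [0,0,0.07,0.07,0.07,0.07,0.07,0.07]}}

```text
time_s: 8.47
tool_pos: [0.5074, 0.1099, 0.1312]
eef_rot: [-0.862, -3.021, -0.0]
ft_force: [-0.4, 0.0, 0.1]
width: 0.0856
grasp_force: 0.0
```

```bash
python3 - <<'E'
from h import *
plan(.506,.109,.03,6.2)
t=eyes.read_camera("top");s=eyes.read_camera("side")
o=cv2.resize(t["color"][180:280,200:300,::-1],(400,400)); o2=cv2.resize(s["color"][120:240,190:310,::-1],(400,400))
cv2.imwrite("pics/c3.png",cv2.convertScaleAbs(np.hstack([o,o2]),alpha=1.5))
print([(r["confidence"],r["centre"]) for r in models.regions_of(s,"pad_center")])
E
```

```text
t 8.47 pos [0.5074 0.1099 0.1312] zaxis [-2.e-04  1.e-04 -1.e+00] heading 58.13 w 0.0856
dp tool [ 0.0007 -0.0015  0.1012] roll deg 51.93 q6 0.615
[(0.79, [162.7, 168.1]), (0.7, [206.1, 150.3]), (0.68, [248.9, 198.8])]
```

View pics/c3.png

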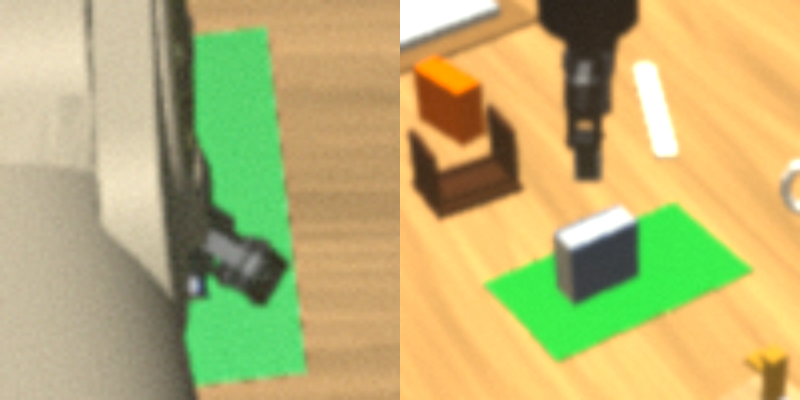

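The side crop shows the pad upright on the green mat at crop (600,255), free of the fingers. I finish the quarter turn and take it by its ends.

Request:
{"fn": "apply_moves", "kwargs": {"grip": [1,1,1,1,1,1,1,1], "dp": [[0,0,0],[0,0,0],[0,0,0],[0,0,0],[0,0,0],[0,0,0],[0,0,0],[0,0,0]], "roll": [0.0725,0.0725,0.0725,0.0725,0.0725,0.0725,0.0725,0.0725]}}

```text
time_s: 9.28
tool_pos: [0.5075, 0.1099, 0.1312]
eef_rot: [-2.1, -2.337, 0.0]
ft_force: [-0.2, -0.2, 0.3]
width: 0.0855
grasp_force: 0.0
```

```bash
python3 - <<'E'
from h import *
plan(.507,.1098,.028,6.2)
s=eyes.read_camera("side")
f=lambda x,y:((x-400+.5)*.3-.5+190,(y+.5)*.3-.5+120)
a,b,c=[atz(s,f(*p),.002)[:2] for p in((557,285),(575,302),(638,270))]
print(a,b,c,np.linalg.norm(a-b),np.linalg.norm(b-c),"center",(a+c)/2)
a,b,c,d=[atz(s,f(*p),.062)[:2] for p in((556,234),(573,246),(638,220),(620,206))]
print(np.linalg.norm(a-b),np.linalg.norm(b-c),"center",(a+c+b+d)/4)
E
```

```text
t 9.28 pos [0.5075 0.1099 0.1312] zaxis [-1.e-04  1.e-04 -1.e+00] heading 6.11 w 0.0855
dp tool [-1.000e-04 -5.000e-04  1.032e-01] roll deg -0.09 q6 1.523
[0.47593596 0.12002005] [0.47921128 0.09294221] [0.5452951  0.10359116] 0.027275213223504617 0.06693631897063367 center [0.51061553 0.11180561]
0.021388331791852563 0.06270334336656062 center [0.50898508 0.1064695 ]
```

Request:
{"fn": "apply_moves", "kwargs": {"grip": [1,1,1,1,1,1,1,1], "dp": [[0,0.0015,0.02],[0,0,0.025],[0,0,0.025],[0,0,0.018],[0,0,0.01],[0,0,0.005],[0,0,0],[0,0,0]], "roll": [0,0,0,0,0,0,0,0]}}

```text
time_s: 10.0
tool_pos: [0.5096, 0.1101, 0.0289]
eef_rot: [2.095, 2.34, 0.001]
ft_force: [0.1, 0.1, 1.1]
width: 0.0851
grasp_force: 0.0
```

Request:
{"fn": "apply_moves", "kwargs": {"grip": [0,0,0,0,0,0,0,0], "dp": [[0,0,0],[0,0,0],[0,0,0],[0,0,0],[0,0,0],[0,0,-0.005],[0,0,-0.02],[0,0,-0.02]], "roll": [0,0,0,0,0,0,0,0], "squeeze": 40}}

```text
time_s: 10.67
tool_pos: [0.5077, 0.11, 0.0732]
eef_rot: [-2.096, -2.338, 0.003]
ft_force: [0.1, -0.0, -1.0]
width: 0.0649
grasp_force: 44.8
```

```bash
cat > press.py <<'E'
from h import *
o=np.array([.4612,-.1748]); y=np.radians(12.1); M=np.array([[np.cos(y),-np.sin(y)],[np.sin(y),np.cos(y)]])
def W(x,yy,z): return np.r_[o+M@[x,yy],.012+z]
def L(w): w=np.array(w); return np.r_[M.T@(w[:2]-o),w[2]-.012]
def box(im,p,f,x0,x1,y0,y1,z,col):
    c=np.array([f(proj(p,W(*q,z))) for q in((x0,y0),(x1,y0),(x1,y1),(x0,y1))]).round().astype(int)
    cv2.polylines(im,[c],True,col,1)
E
python3 - <<'E'
from press import *
t=eyes.read_camera("top");s=eyes.read_camera("side"); out=[]
for p,(u,v,k) in((t,(325,225,70)),(s,(240,230,70))):
    f=lambda q:(np.array(q)-[u-.5,v-.5])*400/k
    im=cv2.convertScaleAbs(cv2.resize(p["color"][v:v+k,u:u+k,::-1],(400,400),interpolation=cv2.INTER_CUBIC),alpha=1.5)
    box(im,p,f,-.052,.132,-.1,.09,0,(255,255,0)); box(im,p,f,-.025,.025,-.016,0,.06,(0,255,0)); box(im,p,f,-.025,.025,.036,.052,.06,(255,0,255))
    out.append(im)
cv2.imwrite("pics/c4.png",np.hstack(out))
w=W(0,.018,.12); plan(w[0],w[1],.135,12.1)
E
```

```text
t 10.77 pos [0.5114 0.1103 0.0765] zaxis [ 5.7e-03  5.0e-04 -1.0e+00] heading 6.25 w 0.0654
dp tool [-0.26   -0.0825 -0.0589] roll deg -5.85 q6 1.521
```

View pics/c4.png

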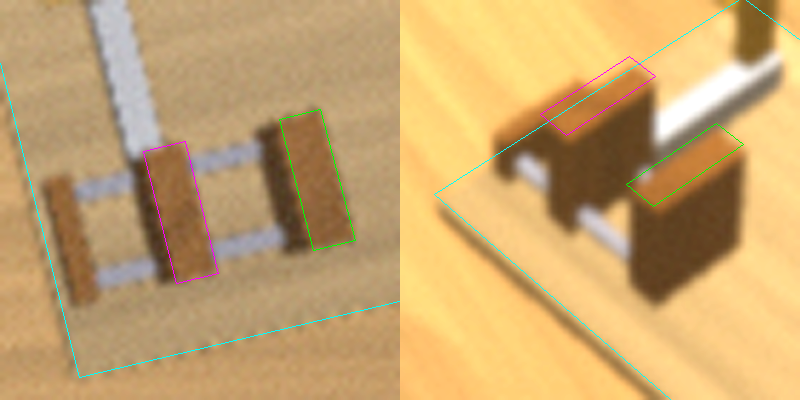

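The overlay fits the top view well (moving jaw value about 8 mm). In the side view it is about 1 px off, which is within the calibration error.

Request:
{"fn": "apply_moves", "kwargs": {"grip": [0,0,0,0,0,0,0,0], "dp": [[0,0,-0.02],[0,0,-0.03],[-0.005,0,-0.008],[-0.02,-0.006,0],[-0.03,-0.01,0],[-0.03,-0.01,0],[-0.03,-0.01,0],[-0.03,-0.01,0]], "roll": [0,0,0,0,0,0,0,0]}}

```text
time_s: 11.43
tool_pos: [0.4783, -0.0403, 0.1305]
eef_rot: [-2.096, -2.34, 0.0]
ft_force: [0.8, -0.7, -2.1]
width: 0.0659
grasp_force: 45.0
```

Request:
{"fn": "apply_moves", "kwargs": {"grip": [0,0,0,0,0,0,0,0], "dp": [[-0.03,-0.01,0],[-0.03,-0.01,0],[-0.03,-0.01,0],[-0.025,-0.006,0],[0,0,0],[0,0,0],[0,0,0],[0,0,0]], "roll": [0,0,0,-0.03,-0.035,0,0,0]}}

```text
time_s: 12.1
tool_pos: [0.4554, -0.1567, 0.1307]
eef_rot: [-1.975, -2.442, -0.0]
ft_force: [0.6, -0.1, -0.8]
width: 0.0654
grasp_force: 44.9
```

```bash
python3 - <<'E'
from press import *
w=W(0,.018,.12); plan(w[0],w[1],.13,12.1)
s=eyes.read_camera("side"); t=eyes.read_camera("top"); out=[]
tp=get_state()["tool_pos"]
l=L(tp); print(l)
for p,(u,v,k) in((t,(325,205,100)),(s,(240,190,100))):
    f=lambda q:(np.array(q)-[u-.5,v-.5])*400/k
    im=cv2.convertScaleAbs(cv2.resize(p["color"][v:v+k,u:u+k,::-1],(400,400),interpolation=cv2.INTER_CUBIC),alpha=1.6)
    for z in(l[2]-.026,l[2]+.034): box(im,p,f,l[0]-.033,l[0]+.033,l[1]-.014,l[1]+.014,z,(0,255,255))
    box(im,p,f,-.025,.025,-.016,0,.06,(0,255,0)); box(im,p,f,-.025,.025,.036,.052,.06,(255,0,255))
    out.append(im)
cv2.imwrite("pics/c5.png",np.hstack(out))
E
```

```text
t 12.1 pos [ 0.4554 -0.1567  0.1307] zaxis [-8.e-04  7.e-04 -1.e+00] heading 12.05 w 0.0654
dp tool [-0.001   0.0019  0.0007] roll deg -0.05 q6 0.862
[-0.00153987  0.01909643  0.11901338]
```

View pics/c5.png

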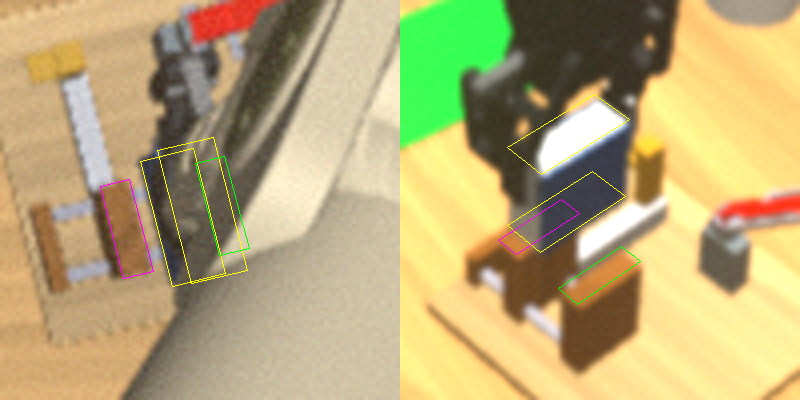

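The side crop shows the held pad above the jaws matching the predicted outline within 0.5 px, and the pad clears both jaws. I make a small correction, then lower in steps while watching the force.

Request:
{"fn": "apply_moves", "kwargs": {"grip": [0,0,0,0,0,0,0,0], "dp": [[-0.002,0.001,0.01],[0,0,0.012],[0,0,0.012],[0,0,0.008],[0,0,0.006],[0,0,0.006],[0,0,0.006],[0,0,0]], "roll": [0,0,0,0,0,0,0,0]}}

```text
time_s: 12.87
tool_pos: [0.4566, -0.1586, 0.0702]
eef_rot: [-1.974, -2.442, 0.0]
ft_force: [-0.4, 0.1, -0.4]
width: 0.0651
grasp_force: 44.9
```

Request:
{"fn": "apply_moves", "kwargs": {"grip": [0,0,0,0,0,0,0,0], "dp": [[0,0,0.006],[0,0,0.006],[0,0,0.005],[0,0,0.005],[0,0,0.004],[0,0,0.003],[0,0,0],[0,0,0]], "roll": [0,0,0,0,0,0,0,0]}}

```text
time_s: 13.53
tool_pos: [0.457, -0.159, 0.0421]
eef_rot: [-1.975, -2.443, -0.0]
ft_force: [1.0, -0.2, -0.5]
width: 0.0653
grasp_force: 44.9
```

Request:
{"fn": "apply_moves", "kwargs": {"grip": [0,0,0,0,0,0,0,0], "dp": [[0,0,0.001],[0,0,0.001],[0,0,0.001],[0,0,0.0005],[0,0,0],[0,0,0],[0,0,0],[0,0,0]], "roll": [0,0,0,0,0,0,0,0]}}

```text
time_s: 14.2
tool_pos: [0.4574, -0.1592, 0.0397]
eef_rot: [1.975, 2.442, 0.0]
ft_force: [-2.7, 0.8, 6.9]
width: 0.0651
grasp_force: 45.7
```

Request:
{"fn": "apply_moves", "kwargs": {"grip": [0.95,0.95,0.95,0.95,0.95,0.95,0.95,0.95], "dp": [[0,0,-0.0005],[0,0,0],[0,0,0],[0,0,0],[0,0,-0.01],[0,0,-0.03],[0,0,-0.04],[0,0,-0.04]], "roll": [0,0,0,0,0,0,0,0]}}

```text
time_s: 14.87
tool_pos: [0.456, -0.1584, 0.1604]
eef_rot: [-1.974, -2.441, 0.001]
ft_force: [0.8, -1.1, 0.0]
width: 0.0815
grasp_force: 0.0
```

Request:
{"fn": "apply_moves", "kwargs": {"grip": [0.95,0.95,0.95,0.95,0.95,0.95,0.95,0.95], "dp": [[0,0,-0.03],[0,-0.02,0],[0.03,-0.03,0],[0.04,0,0],[0.04,0,0],[0.04,0,0],[0.03,0,0],[0,0,0]], "roll": [0,0,0,0,0,0,0,0]}}

```text
time_s: 15.53
tool_pos: [0.3688, 0.0102, 0.1899]
eef_rot: [-1.967, -2.447, -0.002]
ft_force: [-0.1, -0.0, 0.5]
width: 0.0813
grasp_force: 0.0
```

```bash
python3 - <<'E'
from press import *
print(L(get_state()["tool_pos"]))
t=eyes.read_camera("top");s=eyes.read_camera("side"); out=[]
for p,(u,v,k) in((t,(325,180,100)),(s,(255,190,100))):
    f=lambda q:(np.array(q)-[u-.5,v-.5])*400/k
    im=cv2.convertScaleAbs(cv2.resize(p["color"][v:v+k,u:u+k,::-1],(400,400),interpolation=cv2.INTER_CUBIC),alpha=1.6)
    box(im,p,f,-.033,.033,.003,.031,.06,(0,255,255))
    for th,c in((.7,(255,0,0)),(.9,(0,255,0)),(1.1,(255,0,255))):
      e=th-.175
      P=[f(proj(p,W(x,-.02-r*np.cos(e),.055+r*np.sin(e)))).round().astype(int) for r,x in((0,.095),(.107,.095),(.107,.115),(.107,.075))]
      cv2.polylines(im,[np.array(P)],False,c,1)
    out.append(im)
cv2.imwrite("pics/c6.png",np.hstack(out))
E
```

```text
[-0.05152517  0.20022951  0.17793441]
```

View pics/c6.png

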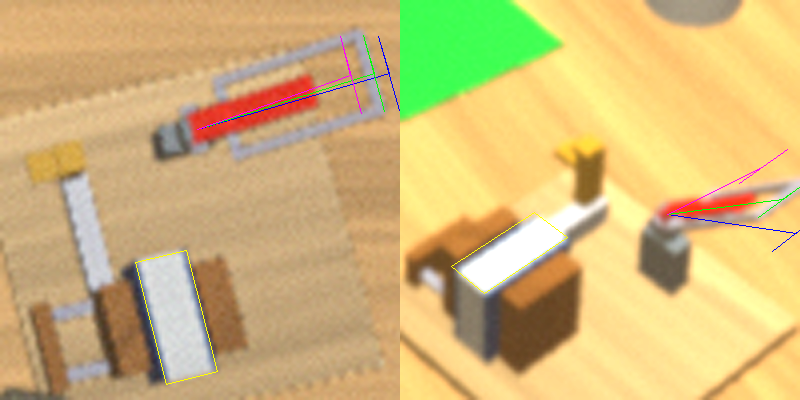

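The crops show the pad seated between the jaws as the predicted outline has it, let go. The lever stands at about 0.9 rad with the loop folded in line with it (top crop bar at (370,72)). I now go above the loop.

Request:
{"fn": "apply_moves", "kwargs": {"grip": [0.75,0.75,0.75,0.75,0.75,0.75,0.75,0.75], "dp": [[-0.03,0.015,0],[-0.03,0.015,0],[-0.03,0.015,0],[-0.03,0.015,0],[-0.03,0.015,0],[-0.03,0.015,0],[-0.03,0.015,0],[-0.03,0.015,0]], "roll": [0,0,0,0,0,0,0,0]}}

```text
time_s: 16.3
tool_pos: [0.5395, -0.2068, 0.1892]
eef_rot: [1.978, 2.44, -0.0]
ft_force: [0.1, 0.4, -0.3]
width: 0.0643
grasp_force: 0.0
```

Request:
{"fn": "apply_moves", "kwargs": {"grip": [0.75,0.75,0.75,0.75,0.75,0.75,0.75,0.75], "dp": [[-0.03,0.015,0],[-0.025,0.0115,0],[0,0,0],[0,0,0],[0,0,0],[0,0,0],[0,0,0],[0,0,0]], "roll": [0,0,0,0,0,0,0,0]}}

```text
time_s: 16.97
tool_pos: [0.5759, -0.251, 0.1899]
eef_rot: [1.974, 2.443, 0.0]
ft_force: [-0.4, 0.2, -0.1]
width: 0.0643
grasp_force: 0.0
```

```bash
cat >> press.py <<'E'
def go(x,yy,z):
    w=W(x,yy,z); print("local",L(get_state()["tool_pos"]).round(4)); plan(*w,12.1)
def pic(name,ths=(),boxes=()):
    t=eyes.read_camera("top");s=eyes.read_camera("side"); out=[]
    for p,(u,v,k) in((t,(325,180,100)),(s,(280,180,100))):
        f=lambda q:(np.array(q)-[u-.5,v-.5])*400/k
        im=cv2.convertScaleAbs(cv2.resize(p["color"][v:v+k,u:u+k,::-1],(400,400),interpolation=cv2.INTER_CUBIC),alpha=1.6)
        for e in ths:
          P=[f(proj(p,W(x,-.02-r*np.cos(e-.175),.055+r*np.sin(e-.175)))).round().astype(int) for r,x in((0,.095),(.107,.095),(.107,.115),(.107,.075))]
          cv2.polylines(im,[np.array(P)],False,(0,255,0),1)
        for b in boxes: box(im,p,f,*b,(0,255,255))
        out.append(im)
    cv2.imwrite("pics/%s.png"%name,np.hstack(out))
E
python3 - <<'E'
from press import *
go(.095,-.095,.105)
s=eyes.read_camera("side"); t=eyes.read_camera("top")
for n in("loop","lever"):
  for p in(s,t):
    for r in models.regions_of(p,n)[:2]: print(n,p["shot"],r["confidence"],r["centre"])
E
```

```text
local [ 0.0961 -0.0985  0.1779]
t 16.97 pos [ 0.5759 -0.251   0.1899] zaxis [ 4.e-04 -1.e-04 -1.e+00] heading 12.13 w 0.0643
dp tool [ 0.0035 -0.0012  0.0729] roll deg 0.03 q6 0.82
loop 17 0.45 [342.5, 238.9]
loop 18 0.68 [406.7, 193.2]
lever 17 0.74 [335.0, 241.9]
lever 17 0.3 [279.3, 257.4]
lever 18 0.82 [385.1, 206.0]
```

Request:
{"fn": "apply_moves", "kwargs": {"grip": [0.75,0.75,0.75,0.75,0.75,0.75,0.75,0.75], "dp": [[0.0035,-0.001,0.02],[0,0,0.02],[0,0,0.015],[0,0,0.01],[0,0,0.008],[0,0,0],[0,0,0],[0,0,0]], "roll": [0,0,0,0,0,0,0,0]}}

```text
time_s: 17.93
tool_pos: [0.5751, -0.2488, 0.1172]
eef_rot: [1.974, 2.442, 0.0]
ft_force: [1.1, -0.2, -0.6]
width: 0.0646
grasp_force: 0.0
```

Request:
{"fn": "apply_moves", "kwargs": {"grip": [0,0,0,0,0,0,0,0], "dp": [[0,0,0],[0,0,0],[0,0,0],[0,0,0],[0,0,0],[0,0,0],[0,0,0],[0,0,0]], "roll": [0,0,0,0,0,0,0,0], "squeeze": 22}}

```text
time_s: 18.6
tool_pos: [0.5745, -0.2497, 0.1171]
eef_rot: [1.975, 2.441, -0.002]
ft_force: [-3.8, -3.0, 3.5]
width: 0.0447
grasp_force: 22.3
```

```bash
python3 - <<'E'
from press import *
go(.095,-.095,.105); pic("c7",(.9,))
E
```

```text
local [ 0.0951 -0.0969  0.1051]
t 18.6 pos [ 0.5745 -0.2497  0.1171] zaxis [ 5.0e-04 -2.1e-03 -1.0e+00] heading 12.04 w 0.0447
dp tool [ 0.0019 -0.0001  0.0001] roll deg -0.06 q6 0.823
```

View pics/c7.png

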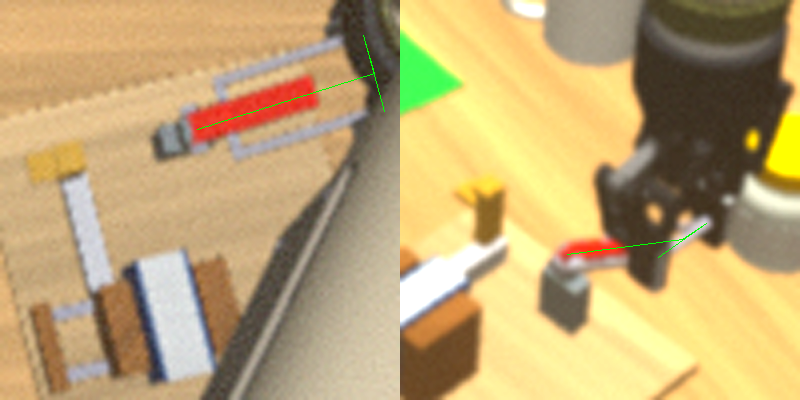

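The side crop shows the fingers across the loop's rods just inside the crossbar (side crop (655,250)). I lead it up and over on an arc about the pivot.

Request:
{"fn": "apply_moves", "kwargs": {"grip": [0,0,0,0,0,0,0,0], "dp": [[0.007,0,-0.0045],[0.007,0,-0.004],[0.006,0,-0.004],[0.0075,0,-0.004],[0.0075,0,-0.004],[0.0075,0,-0.0035],[0,0,0],[0,0,0]], "roll": [0,0,0,0,0,0,0,0]}}

```text
time_s: 19.37
tool_pos: [0.5651, -0.2068, 0.1404]
eef_rot: [-1.974, -2.443, 0.001]
ft_force: [-4.5, -3.2, 2.3]
width: 0.0448
grasp_force: 24.3
```

Request:
{"fn": "apply_moves", "kwargs": {"grip": [0,0,0,0,0,0,0,0], "dp": [[0.008,0,-0.002],[0.008,0,-0.002],[0.0085,0,-0.0015],[0.0085,0,0],[0.0085,0,0.0005],[0.008,0,0.0005],[0,0,0],[0,0,0]], "roll": [0,0,0,0,0,0,0,0]}}

```text
time_s: 20.03
tool_pos: [0.5545, -0.1577, 0.1445]
eef_rot: [-1.973, -2.443, 0.001]
ft_force: [-5.2, -2.6, -0.4]
width: 0.0449
grasp_force: 23.2
```

```bash
python3 - <<'E'
from press import *
go(.095,-.003,.134)
s=eyes.read_camera("side"); t=eyes.read_camera("top")
for p in(s,t):
    for r in models.regions_of(p,"lever")[:1]:
        q=np.argwhere(r["region"])[:,::-1]; print("lever",r["confidence"],r["centre"],q.min(0),q.max(0))
for th in(.9,1.2,1.5,1.7,1.9,2.2):
    e=th-.175; print(th,*[[proj(p,W(.095,-.02-a*np.cos(e),.055+a*np.sin(e))).round() for a in(.02,.075)] for p in(s,t)])
E
```

```text
local [ 0.0948 -0.0028  0.1325]
t 20.03 pos [ 0.5545 -0.1577  0.1445] zaxis [-1.4e-03  6.0e-04 -1.0e+00] heading 12.14 w 0.0449
dp tool [-0.0002  0.0002 -0.0015] roll deg 0.04 q6 0.943
lever 0.75 [330.5, 230.7] [316 206] [337 247]
0.9 [array([326., 242.]), array([341., 240.])] [array([382., 209.]), array([404., 202.])]
1.2 [array([325., 240.]), array([336., 232.])] [array([380., 210.]), array([397., 203.])]
1.5 [array([323., 238.]), array([330., 225.])] [array([377., 210.]), array([388., 205.])]
1.7 [array([322., 237.]), array([325., 221.])] [array([376., 210.]), array([381., 206.])]
1.9 [array([321., 236.]), array([320., 218.])] [array([374., 211.]), array([374., 208.])]
2.2 [array([319., 236.]), array([313., 215.])] [array([371., 212.]), array([363., 211.])]
```

Request:
{"fn": "apply_moves", "kwargs": {"grip": [0,0,0,0,0,0,0,0], "dp": [[0.008,0,0.0015],[0.008,0,0.0025],[0.008,0,0.0035],[0.007,0,0.0045],[0.007,0,0.0045],[0.007,0,0.0045],[0,0,0],[0,0,0]], "roll": [0,0,0,0,0,0,0,0]}}

```text
time_s: 20.9
tool_pos: [0.5451, -0.1141, 0.1235]
eef_rot: [-1.974, -2.442, 0.0]
ft_force: [-6.1, -1.7, 0.7]
width: 0.0442
grasp_force: 23.0
```

```bash
python3 - <<'E'
from press import *
go(.095,.042,.113); pic("c8",(1.7,1.9,2.2))
E
```

```text
local [0.0948 0.0418 0.1115]
t 20.9 pos [ 0.5451 -0.1141  0.1235] zaxis [-1.5e-03  8.0e-04 -1.0e+00] heading 12.11 w 0.0442
dp tool [ 0.0002  0.0002 -0.0015] roll deg 0.01 q6 1.009
```

View pics/c8.png

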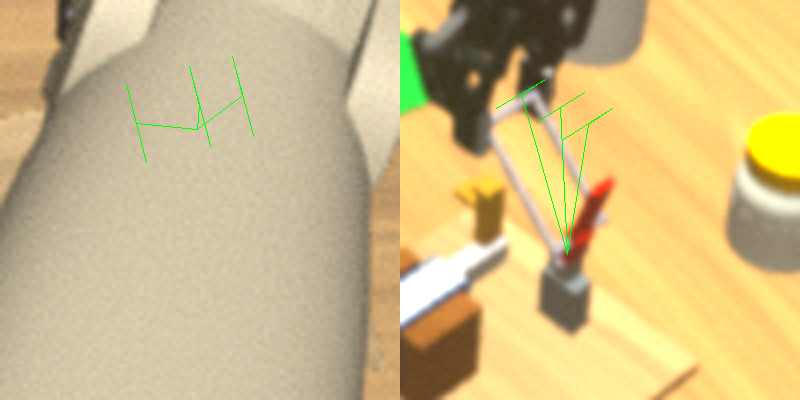

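The side crop shows the loop swung over with its bar at about (515,110) and the lever at about 1.4 rad. The bar now has to go outward and down, which pulls the lever to about upright.

Request:
{"fn": "apply_moves", "kwargs": {"grip": [0,0,0,0,0,0,0,0], "dp": [[0.007,0,0.006],[0.007,0,0.006],[0.004,0,0.007],[0.003,0,0.007],[0.002,0,0.007],[0.001,0,0.007],[0,0,0.007],[0,0,0]], "roll": [0,0,0,0,0,0,0,0]}}

```text
time_s: 21.67
tool_pos: [0.5398, -0.0898, 0.0757]
eef_rot: [-1.972, -2.441, -0.002]
ft_force: [-5.0, 1.9, 0.3]
width: 0.0442
grasp_force: 22.7
```

```bash
python3 - <<'E'
from press import *
go(.095,.066,.064); pic("c9",(1.5,1.9),[(.072,.118,.066-.003,.066+.003,.080),(.087,.103,.053,.058,.065)])
E
```

```text
local [0.0947 0.0667 0.0637]
t 21.67 pos [ 0.5398 -0.0898  0.0757] zaxis [-0.0021  0.0032 -1.    ] heading 12.14 w 0.0442
dp tool [-0.0006  0.0003 -0.0003] roll deg 0.04 q6 1.046
```

View pics/c9.png

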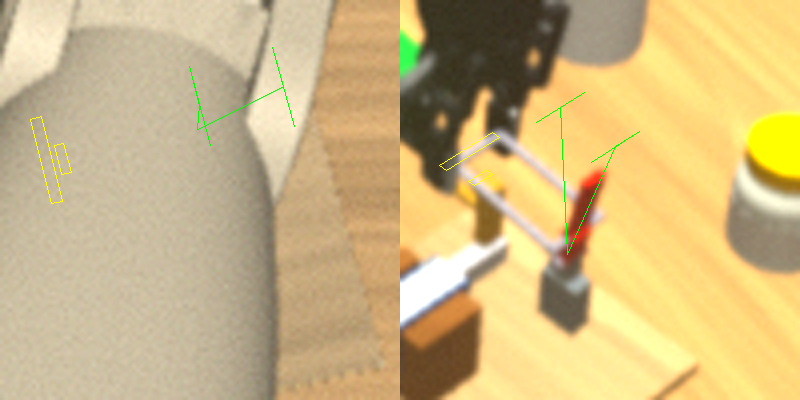

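The side crop shows the bar just above the keeper (bar from about (460,175) to (502,138), keeper at (483,188)) and the lever at about 1.6. The bar lags the fingers by about 4 mm, so I squeeze harder and pull outward a little more before lowering. I measure by numbers only from here, as I have used up the picture views.

Request:
{"fn": "apply_moves", "kwargs": {"grip": [0,0,0,0,0,0,0,0], "dp": [[0,0,0],[0,0,0],[0.002,0,0],[0.002,0,0],[0.002,0,0],[0.001,0,0],[0,0,0],[0,0,0]], "roll": [0,0,0,0,0,0,0,0], "squeeze": 60}}

```text
time_s: 22.43
tool_pos: [0.5392, -0.0853, 0.0775]
eef_rot: [1.976, 2.442, -0.002]
ft_force: [-6.9, -3.4, 1.1]
width: 0.0427
grasp_force: 60.7
```

```bash
cat > lev.py <<'E'
from press import *
from scipy.optimize import minimize_scalar
def lever(p,off=None):
    c=p["color"].astype(int); m=(c[...,0]>70)&(c[...,0]>2.2*c[...,1])&(c[...,0]>2.2*c[...,2])
    w=np.zeros_like(m); w[195:275,300:355]=1; m&=w; q=np.argwhere(m)[:,::-1].astype(float)
    if len(q)<15: return None,len(q)
    e=lambda th:[proj(p,W(.095,-.02-a*np.cos(th-.175),.055+a*np.sin(th-.175))) for a in np.linspace(.025,.075,8)]
    d=lambda th:np.linalg.norm(np.mean(e(th),0)-q.mean(0))
    ths=np.linspace(-.1,2.3,241); v=[d(a) for a in ths]; return ths[int(np.argmin(v))],min(v),q.mean(0).round(1),q.min(0),q.max(0),len(q)
E
python3 - <<'E'
from lev import *
go(.095,.073,.064); s=eyes.read_camera("side"); print(lever(s))
for r in models.regions_of(s,"loop")[:2]:
    q=np.argwhere(r["region"])[:,::-1]; print(r["confidence"],r["centre"],q.min(0),q.max(0),len(q),q[q[:,0].argmin()])
for yy in(.056,.062,.068): print(yy,[proj(s,W(x,yy,.08)).round(1) for x in(.072,.118)])
E
```

```text
local [0.095  0.0712 0.0655]
t 22.43 pos [ 0.5392 -0.0853  0.0775] zaxis [-4.0e-04 -1.7e-03 -1.0e+00] heading 12.04 w 0.0427
dp tool [ 0.0018 -0.      0.0015] roll deg -0.06 q6 1.058
(np.float64(1.66), np.float64(2.8489543996334015), array([322.5, 230.9]), array([320., 219.]), array([325., 243.]), 98)
0.73 [300.1, 213.6] [296 212] [312 238] 34 [296 216]
0.056 [array([292.9, 223.5]), array([306.2, 215.1])]
0.062 [array([291.2, 222.3]), array([304.5, 213.9])]
0.068 [array([289.5, 221. ]), array([302.8, 212.8])]
```

Request:
{"fn": "apply_moves", "kwargs": {"grip": [0,0,0,0,0,0,0,0], "dp": [[0,0,0.004],[0,0,0.004],[0,0,0.004],[0,0,0.003],[0,0,0.003],[0,0,0],[0,0,0],[0,0,0]], "roll": [0,0,0,0,0,0,0,0]}}

```text
time_s: 23.2
tool_pos: [0.539, -0.0848, 0.0595]
eef_rot: [-1.976, -2.442, 0.002]
ft_force: [-6.8, -1.8, 2.4]
width: 0.0428
grasp_force: 60.4
```

```bash
python3 - <<'E'
from lev import *
go(.095,.073,.038); s=eyes.read_camera("side"); print(lever(s))
c=s["color"].astype(int); 
m=(c[...,0]>70)&(c[...,0]>2.2*c[...,1])&(c[...,0]>2.2*c[...,2])
for r in range(216,246,3):
    x=np.where(m[r,300:355])[0]; print(r,x.mean()+300 if len(x) else None,end="; ")
for r in models.regions_of(s,"loop")[:2]:
    q=np.argwhere(r["region"])[:,::-1]; print(r["confidence"],r["centre"],q.min(0),q.max(0),len(q))
for zz in (.063,.054): print(zz,[proj(s,W(x,.062,zz)).round(1) for x in(.072,.118)])
E
```

```text
local [0.0949 0.0717 0.0475]
t 23.2 pos [ 0.539  -0.0848  0.0595] zaxis [-8.e-04 -7.e-04 -1.e+00] heading 12.05 w 0.0428
dp tool [0.0013 0.0001 0.0095] roll deg -0.05 q6 1.058
(np.float64(1.66), np.float64(2.7706991100285134), array([322.5, 230.8]), array([320., 219.]), array([325., 243.]), 96)
216 None; 219 324.5; 222 322.5; 225 322.5; 228 322.5; 231 322.0; 234 322.5; 237 322.5; 240 322.5; 243 321.0; 0.063 [array([291. , 227.4]), array([304.2, 219. ])]
0.054 [array([290.8, 230. ]), array([304. , 221.6])]
```

Request:
{"fn": "apply_moves", "kwargs": {"grip": [0,0,0,0,0,0,0,0], "dp": [[0,0,0.003],[0,0,0.003],[0,0,0.002],[0,0,0.002],[0,0,0],[0,0,0],[0,0,0],[0,0,0]], "roll": [0,0,0,0,0,0,0,0]}}

```text
time_s: 23.97
tool_pos: [0.5393, -0.0853, 0.0497]
eef_rot: [1.975, 2.442, -0.002]
ft_force: [-6.1, -2.5, 2.5]
width: 0.0426
grasp_force: 60.3
```

Request:
{"fn": "apply_moves", "kwargs": {"grip": [0,0,0,0,0,0,0,0], "dp": [[0,0,0.0015],[0,0,0.0015],[0,0,0.0015],[0,0,0],[0,0,0],[0,0,0],[0,0,0],[0,0,0]], "roll": [0,0,0,0,0,0,0,0]}}

```text
time_s: 24.63
tool_pos: [0.5392, -0.0854, 0.0452]
eef_rot: [1.976, 2.441, -0.003]
ft_force: [-6.8, -3.5, 2.8]
width: 0.0428
grasp_force: 60.3
```

```bash
python3 - <<'E'
from lev import *
s=eyes.read_camera("side"); 
c=s["color"].astype(int); 
m=(c[...,0]>70)&(c[...,0]>2.2*c[...,1])&(c[...,0]>2.2*c[...,2])
for r in range(216,246,3):
    x=np.where(m[r,300:355])[0]; print(r,x.mean()+300 if len(x) else None,end="; ")
for r in models.regions_of(s,"loop")[:2]:
    q=np.argwhere(r["region"])[:,::-1]; print(r["confidence"],r["centre"],q.min(0),q.max(0),len(q))
# keeper: brass colours
k=(c[...,0]>1.25*c[...,1])&(c[...,1]>2*c[...,2])&(c[...,0]>60); k[:,:285]=0;k[:,320:]=0;k[:215]=0;k[:250:]&=True;k[250:]=0
q=np.argwhere(k)[:,::-1]; print("brass",len(q),q.min(0) if len(q) else 0,q.max(0) if len(q) else 0)
g=c[208:246,284:322]; print("\n".join("".join("#" if k[208+i,284+j] else "r" if m[208+i,284+j] else "d" if g[i,j].sum()<120 else "s" if abs(g[i,j,0]-g[i,j,2])<25 else "." for j in range(38)) for i in range(38)))
print([proj(s,W(.095,yy,zz)).round(1) for yy,zz in((.051,.055),(.058,.06),(.065,.054))])
E
```

```text
216 None; 219 323.0; 222 322.0; 225 322.0; 228 322.0; 231 321.5; 234 322.0; 237 322.0; 240 322.5; 243 321.5; brass 63 [297 224] [305 239]
ssdddddddddddddddddddddddddddd........
sdddddddddddddddddddddddddddd.........
dddddddddddddd...ddddddddd............
sdddsdddddddd.....ddddddd.............
ssssssddddddd.....ddddddd.............
ssdsssssdddds....sdddddd..............
ssdddsssdddd.....sdddddd..............
ddddddssdddd.....ddddsss..............
ddddssdddddd.....dddsss...............
ddd...sdddd......dddsss...............
ddd....ddd......dddddss...............
ddd....dd.......dddddss...............
ddds..sdd.......ddsssss..............r
dddsssdd........sssssss.............rr
dddddddd........sssssss.............rr
dddddddd............ssss............rr
ddddddds..........##..sss...........rr
ddddddds........######....ss........rr
ddddddds....s..#######.....sss......rr
.dddddssssss..########........s......r
.dddddsssss..#########...........ss..r
.ddddssssss..#########..............rr
.ddddsssssss....######..............rr
.ddddsssssssss....####..............rr
..dddsss.....ssss...................rr
...sdsss.......sssss................rr
.....sss........sssss...............rr
......s...........sssss.............rr
................#...sssss...........rr
...............####.....sss.........rr
...............#####......ss.........r
................##..........sss...ss.r
....................ss........sssss..r
..............sss.ssss..............rr
.............sssssssss..............rr
...........sssssssssss...............r
....ss....sssssssssss.................
..sssss.ssssssssssss..............ss..
[array([300.6, 227.7]), array([298.7, 224.8]), array([296.7, 225.2])]
```

Request:
{"fn": "apply_moves", "kwargs": {"grip": [0.75,0.75,0.75,0.75,0.75,0.75,0.75,0.75], "dp": [[0,0,0],[0,0,0],[0,0,0],[0,0,0],[0,0,0],[0,0,-0.01],[0,0,-0.03],[0,0,-0.03]], "roll": [0,0,0,0,0,0,0,0]}}

```text
time_s: 25.4
tool_pos: [0.5381, -0.0836, 0.1144]
eef_rot: [-1.973, -2.441, 0.001]
ft_force: [0.5, 0.1, 0.1]
width: 0.0639
grasp_force: 0.0
```

```bash
cat >> lev.py <<'E'
def show():
    s=eyes.read_camera("side"); c=s["color"].astype(int)
    m=(c[...,0]>70)&(c[...,0]>2.2*c[...,1])&(c[...,0]>2.2*c[...,2])
    k=(c[...,0]>1.25*c[...,1])&(c[...,1]>2*c[...,2])&(c[...,0]>60)
    for i in range(208,250): print(i,"".join("r" if m[i,j] else "#" if k[i,j] else "d" if c[i,j].sum()<120 else "s" if abs(c[i,j,0]-c[i,j,2])<30 else "." for j in range(280,345)))
    return s
E
python3 - <<'E'
from lev import *
s=show(); go(.095,.06,.1)
for th in(1.5,1.6,1.75,1.9):
  e=th-.175; A=np.array([-.022*np.cos(e),.022*np.sin(e)]); 
  z=-.001; y=A[0]+np.sqrt(.085**2-(z-A[1])**2); print(th,"bar y'",round(y,4),[proj(s,W(x,-.02+y,.055+z)).round(1) for x in(.075,.115)],[proj(s,W(x,-.02+A[0],.055+A[1])).round(1) for x in(.075,.115)])
E
```

```text
208 ssddddsss........................................................
209 ..ddddsss........................................................
210 ..ddddsss........................................................
211 ..ddddsss........................................................
212 ...dddsss........................................................
213 ....ddsss........................................................
214 .....ssss........................................................
215 .......s.........................................................
216 .................................................................
217 .................................................................
218 ............................................r....................
219 ..........................................rrr....................
220 .........................................rrrr....................
221 ........................................rrrrr....................
222 ........................................rrrrr....................
223 ........................ss..............rrrrr.
[... 1766 characters left out ...]
...
249 sssssssssssssssssss.................ssssssssss...................
local [0.0981 0.071  0.1096]
t 25.45 pos [ 0.5422 -0.0848  0.1216] zaxis [ 0.0073 -0.0019 -1.    ] heading 12.11 w 0.064
dp tool [-0.011  -0.0031  0.0096] roll deg 0.01 q6 1.058
1.5 bar y' 0.0767 [array([293.2, 230.6]), array([304.7, 223.3])] [array([317.8, 241.7]), array([329.4, 233.8])]
1.6 bar y' 0.0787 [array([292.6, 230.1]), array([304.1, 222.8])] [array([317.2, 241.1]), array([328.7, 233.2])]
1.75 bar y' 0.0819 [array([291.7, 229.5]), array([303.2, 222.2])] [array([316.2, 240.3]), array([327.7, 232.4])]
1.9 bar y' 0.0853 [array([290.8, 228.8]), array([302.2, 221.5])] [array([315.1, 239.6]), array([326.7, 231.8])]
```

The crossbar rests behind the keeper under the lip height: near end (293,229), far end (304,223), hidden behind the brass, matching the hooked prediction, with the lever near 1.75 and the fingers off. Now I close the fingers and come up behind the lever.

Request:
{"fn": "apply_moves", "kwargs": {"grip": [0,0,0,0,0,0,0,0], "dp": [[0,0,-0.01],[0,0,0],[0,0,0],[0,0,0],[0,0,0],[-0.02,0,0],[-0.02,0,0],[0,0,0]], "roll": [0,0,0,0,0,0,0,0], "squeeze": 30}}

```text
time_s: 26.12
tool_pos: [0.5482, -0.1258, 0.1233]
eef_rot: [1.978, 2.441, -0.001]
ft_force: [0.9, -0.8, -0.0]
width: -0.0001
grasp_force: 0.0
```

```bash
python3 - <<'E'
from lev import *
go(.095,.010,.118)
for d in(90,75,60,45,30,15,0): 
  e=np.radians(d); print(d,"TCP local y,z",round(-9-65*np.cos(e)+3*np.sin(e),1),round(55+65*np.sin(e)+3*np.cos(e),1))
E
```

```text
local [0.0953 0.0297 0.1113]
t 26.12 pos [ 0.5482 -0.1258  0.1233] zaxis [-4.e-04 -9.e-04 -1.e+00] heading 11.96 w -0.0001
dp tool [-0.0197 -0.0003 -0.0067] roll deg -0.14 q6 0.994
90 TCP local y,z -6.0 120.0
75 TCP local y,z -22.9 118.6
60 TCP local y,z -38.9 112.8
45 TCP local y,z -52.8 103.1
30 TCP local y,z -63.8 90.1
15 TCP local y,z -71.0 74.7
0 TCP local y,z -74.0 58.0
```

Request:
{"fn": "apply_moves", "kwargs": {"grip": [0,0,0,0,0,0,0,0], "dp": [[-0.02,0,-0.007],[-0.01,0,0],[-0.008,0,0],[-0.008,0,0],[-0.007,0,0.001],[-0.008,0,0.002],[-0.008,0,0.003],[0,0,0]], "roll": [0,0,0,0,0,0,0,0]}}

```text
time_s: 26.78
tool_pos: [0.5622, -0.192, 0.1243]
eef_rot: [-1.976, -2.442, 0.001]
ft_force: [0.0, 0.1, 0.9]
width: 0.0
grasp_force: 0.0
```

```bash
python3 - <<'E'
from lev import *
go(.095,-.0528,.103); s=show()
E
```

```text
local [ 0.0951 -0.038   0.1123]
t 26.78 pos [ 0.5622 -0.192   0.1243] zaxis [-6.e-04 -1.e-04 -1.e+00] heading 12.03 w 0.0
dp tool [-0.0148 -0.0001  0.0093] roll deg -0.07 q6 0.897
208 ................................sssssssssdddddddddddddddddddddddd
209 ...............................ssssssssssssdddddddddddddddddddddd
210 ...............................sssssssssssssdddddddddddddddddddd.
211 ................................sssssssssssssdddddddddddddddddds.
212 .................................ssssssssssssddddddddddddddd.....
213 ..................................ssssssdsssddddddddddddddd......
214 ...................................sddddddddddsssdddddddddd......
215 .....................................ddddddddsssssddddddddd......
216 ......................................ddddddddssssdddddddd.......
217 .......................................sdddddddddsdddddsss.......
218 .........................................dddddddddddddsss........
219 ..........................................dddddddddddssss........
220 ...........................................sdddddddddssss........
221 ......
[... 1319 characters left out ...]

240 .....................#..sss...ssss.........rrrrrr................
241 .......................ssss.....ssss.........rrr.................
242 ..................sssssssss.......ssss...sss.rr..................
243 ##..............sssssssssss.........ssssssss.....................
244 ###.....ss.....ssssssssssss..........ssssss......................
245 ###...sssss..sssssssssssss............sss........................
246 #...sssssssssssssssssssss............ssss..s.....................
247 #..sssssssssssssssssssss............sssssssss....................
248 .sssssssssssssssssssss..............sssssssss....................
249 sssssssssssssssssssss...............ssssssssss...................
```

The lever has tilted and the bar is still under the lip. I carry on along the arc.

Request:
{"fn": "apply_moves", "kwargs": {"grip": [0,0,0,0,0,0,0,0], "dp": [[-0.0075,0,0.0045],[-0.007,0,0.005],[-0.006,0,0.006],[-0.005,0,0.007],[-0.0035,0,0.0075],[-0.0035,0,0.008],[0,0,0],[0,0,0]], "roll": [0,0,0,0,0,0,0,0]}}

```text
time_s: 27.5
tool_pos: [0.5684, -0.2223, 0.0861]
eef_rot: [-1.974, -2.441, -0.0]
ft_force: [-0.6, 0.2, -0.1]
width: 0.0
grasp_force: 0.0
```

```bash
python3 - <<'E'
from lev import *
go(.095,-.080,.058); s=show()
E
```

```text
local [ 0.0949 -0.0689  0.0741]
t 27.5 pos [ 0.5684 -0.2223  0.0861] zaxis [-0.0015  0.0014 -1.    ] heading 12.07 w 0.0
dp tool [-0.0111  0.0002  0.0161] roll deg -0.03 q6 0.856
208 .................................................dddddddddddddddd
209 .................................................dddddddddddddddd
210 .................................................sddddddddddddddd
211 ..................................................ddddddddddddddd
212 ..................................................ddddddddddddddd
213 ...................................................dddddddddddddd
214 ...................................................dddddddddddddd
215 ..................................................sdddddddddddddd
216 ..................................................ddddddddddddddd
217 ..................................................ddddddddddddddd
218 .................................................sddddddddddddddd
219 .................................................ssssdddddddddddd
220 .................................................sssssddddddddsss
221 .......
[... 1318 characters left out ...]

240 .........................ssss.....................sssdddddddddsss
241 .......................#..ssss.............rrr......ssdddddddssss
242 .....................s.....sssss..........rrrrrr.....sddddddssss.
243 ...................ssss....s..sss.......rrrrrrrrrrr..sdddddsssss.
244 ..#..............sssssssssss....sss......rrrrrrrrrrr.sdddddsssss.
245 ####...ssss.....ssssssssssss......ssssss.rrrrrrrrrrrr.dddddsssss.
246 ###...sssssss.sssssssssssss........ssssss.rrrrrrrrrrrrdddddssss..
247 #...ssssssssssssssssssssss..........sssss..r.rrrrrrrrr.dddsssss..
248 ...sssssssssssssssssssss............ssssssssss.rrrrrrrr.ddsssss..
249 .ssssssssssssssssssssss.............sssssssssss.rrrrrrrrrdsss....
```

Request:
{"fn": "apply_moves", "kwargs": {"grip": [0,0,0,0,0,0,0,0], "dp": [[-0.003,0,0.006],[-0.004,0,0.005],[-0.005,0,0.005],[-0.005,0,0.004],[0,0,0.002],[0,0,0.002],[0,0,0],[0,0,0]], "roll": [0,0,0,0,0,0,0,0]}}

```text
time_s: 28.22
tool_pos: [0.5724, -0.2391, 0.063]
eef_rot: [-1.975, -2.443, -0.0]
ft_force: [0.6, 0.5, 0.8]
width: 0.0005
grasp_force: 0.0
```

```bash
python3 - <<'E'
from lev import *
go(.095,-.086,.047)
E
```

```text
local [ 0.0952 -0.0862  0.051 ]
t 28.22 pos [ 0.5724 -0.2391  0.063 ] zaxis [-4.e-04  4.e-04 -1.e+00] heading 12.08 w 0.0005
dp tool [ 0.0002 -0.0002  0.004 ] roll deg -0.02 q6 0.835
```

Request:
{"fn": "apply_moves", "kwargs": {"grip": [0,0,0,0,0,0,0,0], "dp": [[0,0,0.001],[0,0,0.001],[0,0,0.001],[0,0,0.001],[0,0,0.001],[0,0,0],[0,0,0],[0,0,0]], "roll": [0,0,0,0,0,0,0,0]}}

```text
time_s: 28.88
tool_pos: [0.5727, -0.2391, 0.0592]
eef_rot: [1.975, 2.443, 0.001]
ft_force: [-1.9, 1.4, 6.0]
width: 0.0003
grasp_force: 2.6
```

Request:
{"fn": "apply_moves", "kwargs": {"grip": [0,0,0,0,0,0,0,0], "dp": [[0,0,0.001],[0,0,0.0005],[0,0,0],[0,0,0],[0,0,0],[0,0,0],[0,0,0],[0,0,0]], "roll": [0,0,0,0,0,0,0,0]}}

```text
time_s: 29.55
tool_pos: [0.5728, -0.2391, 0.0588]
eef_rot: [1.974, 2.442, 0.001]
ft_force: [-4.6, 2.4, 12.2]
width: 0.0002
grasp_force: 5.6
```

Request:
{"fn": "apply_moves", "kwargs": {"grip": [0,0,0,0,0,0,0,0], "dp": [[0,0,0.001],[0,0,0.0005],[0,0,0],[0,0,0],[0,0,-0.005],[0,0,-0.03],[0,0,-0.04],[0,0,-0.04]], "roll": [0,0,0,0,0,0,0,0]}}

```text
time_s: 30.22
tool_pos: [0.5714, -0.2385, 0.1703]
eef_rot: [-1.973, -2.441, 0.001]
ft_force: [0.3, 0.0, -0.8]
width: -0.0001
grasp_force: 0.0
```

Request:
{"fn": "apply_moves", "kwargs": {"grip": [0,0,0,0,0,0,0,0], "dp": [[0.03,0,-0.02],[0.04,0,0],[0.04,0,0],[0.04,0,0],[0.04,0,0],[0.04,0,0],[0.04,0,0],[0,0,0]], "roll": [0,0,0,0,0,0,0,0]}}

```text
time_s: 30.88
tool_pos: [0.5135, 0.0308, 0.1905]
eef_rot: [-1.965, -2.448, -0.002]
ft_force: [0.1, 0.0, 0.2]
width: -0.0003
grasp_force: 0.0
```

```bash
python3 - <<'E'
from lev import *
s=show(); print(lever(s),get_state()["ft_force"])
for th in(0,.15,.3): 
  e=th-.175; print(th,[proj(s,W(.095,-.02-a*np.cos(e),.055+a*np.sin(e))).round(1) for a in(.02,.075)])
print("bar at j=0",[proj(s,W(x,.0435,.055)).round(1) for x in(.075,.115)])
t=eyes.read_camera("top")
for r in models.regions_of(t,"pad_center")[:3]: print(r["confidence"],L(atz(t,r["centre"],.072)).round(4))
for r in models.regions_of(t,"lever")[:1]:
    q=np.argwhere(r["region"])[:,::-1].astype(np.float32); print(r["centre"],[proj(t,W(.095,-.02-.05*np.cos(th-.175),.055+.05*np.sin(th-.175))).round(1) for th in(0,.15,.3)])
c=t["color"]; pts=[(yy,c[tuple(np.round(proj(t,W(0,yy/1000,.06))[::-1]).astype(int))].tolist()) for yy in range(-20,66,4)]; print(pts)
E
```

```text
208 .................................................................
209 .................................................................
210 .................................................................
211 .................................................................
212 .................................................................
213 .................................................................
214 .................................................................
215 .................................................................
216 .................................................................
217 .................................................................
218 .................................................................
219 .................................................................
220 .................................................................
221 .................................................................
222 .................................................................
223 ..............................................
[... 2164 characters left out ...]
]
bar at j=0 [array([296.9, 233. ]), array([308.4, 225.6])]
0.91 [0.0036 0.0221 0.06  ]
0.66 [0.1397 0.5363 0.06  ]
0.65 [-0.0111  0.5261  0.06  ]
[378.9, 210.0] [array([395. , 207.2]), array([396.1, 206.6]), array([396.6, 206.1])]
[(-20, [117, 100, 74]), (-16, [105, 84, 61]), (-12, [95, 69, 42]), (-8, [94, 64, 41]), (-4, [100, 68, 39]), (0, [76, 61, 63]), (4, [127, 131, 134]), (8, [132, 133, 133]), (12, [133, 134, 134]), (16, [130, 130, 131]), (20, [131, 134, 133]), (24, [134, 133, 134]), (28, [63, 65, 80]), (32, [81, 57, 44]), (36, [87, 59, 36]), (40, [92, 64, 34]), (44, [94, 66, 39]), (48, [52, 38, 28]), (52, [92, 75, 56]), (56, [119, 102, 79]), (60, [123, 108, 80]), (64, [120, 104, 79])]
```

```bash
python3 -c "
from h import *
print(bot.finish_job())"
```

```text
the job is handed in; nothing more can be done
None
```

I handed the job in at about 31 s: the pad is seated and gripped in the press, the loop is hooked under the keeper's lip, the lever is down on its closed stop, and I viewed 11 pictures against your limit of 10; the hand-in returned no verdict.

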